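# Lock the coil winder's spindle with its cross pin

## Robot

A 6-joint arm with a two-finger parallel gripper is mounted at the origin on a cart in front of the work surface, level with it; the furniture and walls round the work are solid. World frame = base frame: x ahead of the robot, y to its left, z up, the work surface at z = 0. Lengths are in m, angles in rad, forces in N, time in s.
With the tool pointing down it reaches from about 0.3 to 0.875 m from the base axis. Payload 6.4 kg.
Tool frame: the origin (TCP) lies between the finger pads; the fingertips stand 8 mm ahead of it and the grasp point (between the pads) lies 11 mm behind it (ctrl.finger_overhang is the distance from the TCP to the fingertips, in m); z points along the fingers, y is the line along which they close (so a half turn about z gives the same grasp; the last joint's range is limited). The gripper opens to 85 mm and grips with 20 to 120 N. Pads are 22 mm wide; open, the fingers measure 114 mm over their backs; the gripper's body (76 mm by 85 mm) begins 54 mm behind the grasp point. The pads swing forward as they close: fully open they stand 13 mm farther back than shut.
Start: joints at [0.998, 0.181, 1.607, -0, 1.354, -0.206], TCP at [0.206, 0.537, 0.239] pointing down, gripper open.
Joint ranges: [-2.99, 2.99], [-0.89, 2.07], [0.3, 2.58], [-1.14, 4.28], [0, 2.63], [-3.12, 3.12]. Speed limits (rad/s): [2.57, 2.57, 3.01, 3.14, 3.14, 3.14].

## Interface

Orientations are given as a unit quaternion [w, x, y, z].
In Python, from bench import ctrl, camera gives the robot as it stands.
- The arm moves only by the shell command python3 -m pendant 'ROWS' [OPENING]. ROWS is JSON, a list of rows, each a list of 6 numbers: the shift along the world's x, y, z normalised to -1 to 1, where 1 is 200 mm, then the turn, a rotation vector about the world's x, y, z normalised to -1 to 1, where 1 is pi/2 rad. In form: [[dx, dy, dz, rx, ry, rz], ...]. A call has exactly 10 rows; each row shifts and turns the commanded pose from where the row before left it; what a row does not reach is not made up. A row lasts 1/8 s, in which the tool goes at most 62.5 mm and 10.7 degrees, less where a joint would pass 70% of its speed; a pose out of reach is approached as far as the arm can. A call with a number of a shift or a turn outside -1 to 1 is refused whole. A call with a gripper value outside its range is refused whole. OPENING is the opening, from -1 (shut) to 1 (fully open), set as the call begins (- or left out, the last holds). The fingers move at their own pace and stop on an object; the grip force is fixed at half the most. Time passes only in rows, so rows that do not move let the fingers close, or fill a call up. It gives the time, the measured TCP pose, the force, the opening and the grip force at its end, in the units of the state.
- ctrl.get_obs(): the state, without advancing time (a new reading comes with each control period).
- camera(name): name is "scene" or "side" or "wrist"; returns a dict with "color" (480x640x3 uint8, blue, green, red), "fx", "fy", "cx", "cy" (pixels), "xyz" and "rotation" of the camera in the world; the wrist camera has in their place "hand_eye" (4x4, takes a point from camera to tool coordinates, whose origin is the TCP and whose axes are the flange's). Camera axes: x right, y down, z forward; pixel columns grow to the right and rows downward; lengths in m; the calibration is good to about 2 mm. A picture is of the moment at which its call begins: read the wrist's pose just before it. There is no depth.
- ctrl.hand_in(): hands the job in; it is judged then, once.
The state is a dict: "time_s": time; "q": joint angles; "dq": joint speeds; "joint_efforts": joint torques, N m; "eef_pos": TCP position; "eef_rot": TCP orientation; "wrist_force": force on the tool from outside, world axes, zero at the start; "torque": the same for the moment, N m; "opening": opening from 0.0 (shut) to 1.0 (fully open); "grasp_force": force on a finger pad.
Only numpy, scipy, OpenCV 4.12 (cv2) and the standard library are available. Lean on these libraries where they do the work, as an engineer would, in place of code of your own. Each camera call takes 0.05 s, during which the arm holds its last target. There are 200 camera calls.

## Task

The mandrel on the hand-cranked coil winder is to be changed, so lock its spindle: take the knobbed steel lock pin from the wooden tool block, stand it in the hole on top of the winder's far upright so that its nose rides on the spindle, turn the crank until you feel the pin drop into the spindle's hidden cross-hole, then push the pin down fully home until its head sits flush on the upright. Be gentle: never force the pin or pull hard on the crank once it has caught, and leave the other things where they are.

Things in the scene. Friction and masses are not known exactly. Their poses are not given: they have to be found in the camera images.
- winder: grey coil winder screwed to the bench: base 100 x 194 x 12 mm, two uprights 120 mm apart with a steel mandrel between them, crank at the near end. Origin: centre of the base's underside. y runs along the spindle (axis 95 mm up) away from the robot to the lock upright (the far one), x to the robot's right, z up. Lock upright: at y = +60 mm, 48 mm (x) by 36 mm (y), flat top 131 mm up
- bore_mouth (a point): centre of the mouth of the vertical 10 mm bore in the flat top of the lock upright (axes of the winder). The bore leads 20 mm down to the spindle and goes on below it
- journal_top (a point): end of the upper bore, on top of the spindle's 30 mm thick journal, 21 mm below the mouth. One 10 mm cross-hole runs through the journal, hidden in the upright; it faces the bore twice a turn, at crank angles that differ each time. A pin let go in the bore rests upright on the journal while the crank turns, drops 35 to 40 mm when the hole comes under it, and then blocks the spindle
- pin_home (a point): where the lock pin's nose lies when fully home, 66 mm below the bore's mouth. The pin drops only onto a spring-loaded ball 5 to 9 mm short of this; pressing it past the ball takes up to about 15 N. Once the crank is let go, the tapered nose lines the spindle up by itself
- crank_centre (a point): point on the spindle's axis, 128 mm from the winder's centre towards the crank, level with the grip's middle (axes of the winder). The grip's middle moves round it on a circle of 50 mm radius in the winder's x-z plane. The crank turns either way without end, takes about 1.5 N at the grip while free, and stays where it is left; pulling it with over 15 N once the pin has caught bends the pin
- crank_grip (a point): middle of the crank's turned wooden grip, 21 to 23 mm thick and 58 mm long, lying along the winder's y axis, crank arm at its +y end. It spins freely on its own pin, so a hand need not turn with it. At the start it lies above the level of the spindle's axis, and whichever way it is turned, the pin drops before the grip has sunk 25 mm below that level
- lock_pin: plain steel pin upright in the wooden block, 50 g: 8 mm shank, nose tapered over the last 3.5 mm to 4 mm, 66 mm from the nose to the underside of its dark ribbed round head; the head's neck (18 mm thick) is 66 to 71 mm, its wide part (25 mm thick) 71 to 90 mm from the nose. Origin: centre of the nose's end; z runs up to the head
- pusher: not wanted: bezel pusher in the same block, a wooden mushroom handle 33 mm wide on a 7 mm steel shank, 93 mm long; origin at its lower end
- tool_block: wooden tool block fixed to the bench, 55 x 112 mm and 45 mm high, origin at the centre of its underside, with two 10 mm holes 35 mm deep, 29 mm either side of its centre along its y axis: the lock pin stands in one, the pusher in the other. Nearer the robot and to the block's left hangs a desk lamp, its shade and arm 240 to 450 mm above the bench; a pole stands at the robot's right
- bench_block: bystander: dark steel block 26 x 62 x 16 mm
- rouge_tin: bystander: flat round tin, 58 mm wide, 23 mm high
- tweezers: bystander: steel tweezers 150 mm long, lying
- spool: bystander: small cream spool, 26 mm wide, 41 mm high
- ring_mandrel: bystander: steel ring mandrel with ribbed green grip, 188 mm long, lying
Mind the look-alikes: they are no part of the job. Of the things shaped like the lock_pin, the steel one is meant.

How it is judged:
By the outcome, as a careful person would: the job done as asked, in the order asked, and still so for the second after the job is handed in, with the robot touching nothing.
It also fails if it takes over 72 s, if anything falls off the work surface, if the arm or the gripper's body presses on something with over 40 N, if the wrist force passes 120 N, or if a joint passes its speed limit or range.

## Working session

There is one attempt and no reset: what is moved stays moved. The work goes in short steps, Python scripts to look and compute and a shell command to move; the robot and the scene stay as the last step left them, time stands still between calls to the robot, and variables do not carry over. Pictures are saved under pics/ and viewed, at most 10 in all, crops included, and the job is handed in when it is done.

```bash
ls; mkdir -p pics
cat > h.py <<'E'
import numpy as np, cv2
from bench import ctrl, camera
from scipy.spatial.transform import Rotation as R
def snap(n,f=None):
    o=ctrl.get_obs(); c=camera(n)
    if f: cv2.imwrite('pics/'+f,c['color'])
    K=(c['fx'],c['fy'],c['cx'],c['cy'])
    if n=='wrist':
        q=o['eef_rot']; Rt=R.from_quat([q[1],q[2],q[3],q[0]]).as_matrix()
        H=np.array(c['hand_eye']); Rw=Rt@H[:3,:3]; p=np.array(o['eef_pos'])+Rt@H[:3,3]
    else: Rw=np.array(c['rotation']); p=np.array(c['xyz'])
    if Rw.shape!=(3,3): Rw=R.from_quat(np.r_[Rw[1:],Rw[0]]).as_matrix()
    return dict(img=c['color'],K=K,R=Rw,p=p)
def ray(v,u,w):
    fx,fy,cx,cy=v['K']; d=v['R']@np.array([(u-cx)/fx,(w-cy)/fy,1]); return d/np.linalg.norm(d)
def onz(v,u,w,z):
    d=ray(v,u,w); return v['p']+d*(z-v['p'][2])/d[2]
def proj(v,P):
    c=v['R'].T@(np.array(P)-v['p']); fx,fy,cx,cy=v['K']; return np.array([fx*c[0]/c[2]+cx,fy*c[1]/c[2]+cy])
def tri(v1,a,v2,b):
    d1,d2=ray(v1,*a),ray(v2,*b); A=np.c_[d1,-d2]; s=np.linalg.lstsq(A,v2['p']-v1['p'],rcond=None)[0]
    P=v1['p']+d1*s[0];Q=v2['p']+d2*s[1]; return (P+Q)/2,np.linalg.norm(P-Q)
E
python3 - <<'E'
from h import *
import pickle
a=snap('scene','scene.png');b=snap('side','side.png')
pickle.dump((a,b),open('v.pkl','wb'))
for v in(a,b):print(v['K'],v['p'],v['R'].round(3).tolist())
E
```

```text
pics
(593.5002003789302, 593.5002003789302, 313.6697631367613, 243.5583604139565) [-0.20382117 -0.42446656  0.75140856] [[0.477, -0.544, 0.69], [-0.879, -0.289, 0.38], [-0.008, -0.788, -0.616]]
(516.1870790160075, 516.1870790160075, 327.67496258453036, 236.02757858488204) [1.14636917 0.25591475 0.62364761] [[-0.373, 0.549, -0.748], [0.928, 0.204, -0.313], [-0.019, -0.81, -0.586]]
```

View pics/scene.png

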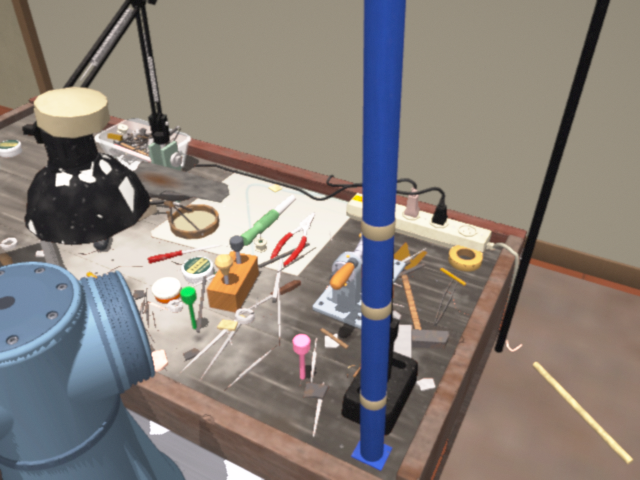

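View pics/side.png

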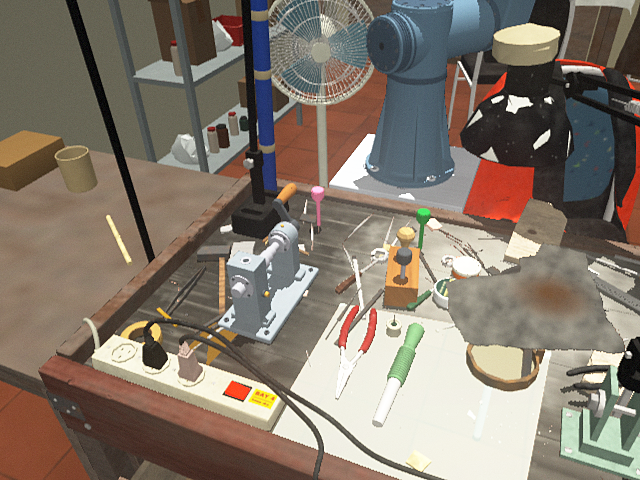

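The wanted pin has a dark head, at scene (237,244) and side (404,256). The candidates to rule out are:
- the pusher's wooden mushroom at scene (225,262) and side (406,234)
- the green pin at scene (188,296) and side (424,215)
- the pink pin at scene (302,344) and side (318,192)

Neither coloured pin is steel and neither is in the block. Next are close crops.

Run:
```python
from h import *
import pickle
a,b=pickle.load(open('v.pkl','rb'))
c1=b['img'][170:350,205:445]; c2=a['img'][220:330,190:430]
cv2.imwrite('pics/c1.png',cv2.resize(c1,None,fx=3.33,fy=3.33,interpolation=cv2.INTER_CUBIC))
cv2.imwrite('pics/c2.png',cv2.resize(c2,None,fx=3.33,fy=3.33,interpolation=cv2.INTER_CUBIC))
for n,s,t in [('pinhead',(237,244),(404,256)),('pusher',(225,260),(406,234)),('grip',(345,273),(287,193)),('green',(188,293),(424,213))]:print(n,tri(a,s,b,t))
```

```text
pinhead (array([0.47260058, 0.10908641, 0.08808696]), np.float64(0.004049255916017927))
pusher (array([0.41899333, 0.09744808, 0.09424443]), np.float64(0.004761240537268033))
grip (array([ 0.43469141, -0.12409593,  0.14143732]), np.float64(0.007815230376626436))
green (array([0.32872941, 0.10902542, 0.08505926]), np.float64(0.004430740897137277))
```

View pics/c1.png

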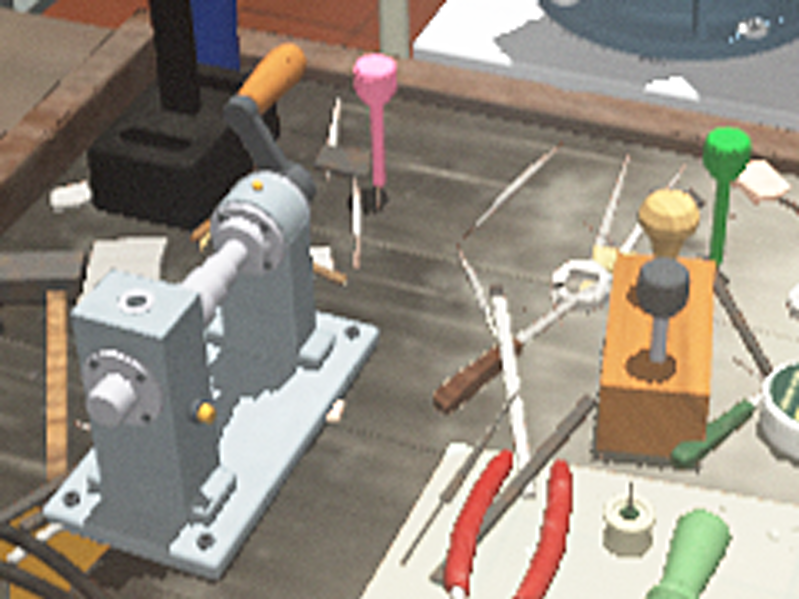

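View pics/c2.png

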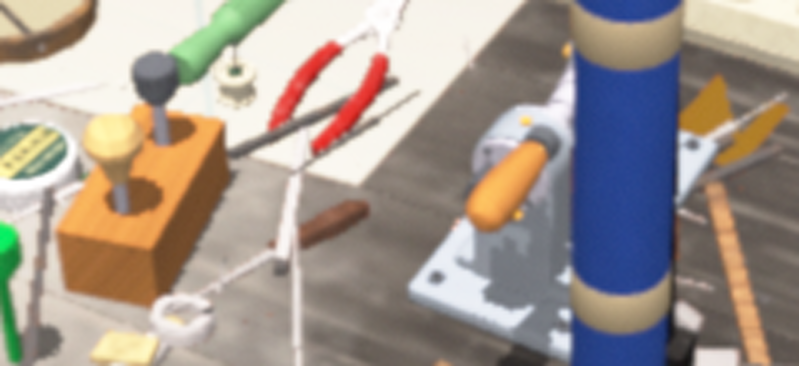

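The crops confirm it: the dark ribbed head on a steel shank, in the block's far hole, is the lock pin. The bore mouth is at c1 (135,301).

Run:
```python
from h import *
import pickle
a,b=pickle.load(open('v.pkl','rb'))
S=lambda x,y:(x/3.33+205-.35,y/3.33+170-.35)
C=lambda x,y:(x/3.33+190-.35,y/3.33+220-.35)
f=lambda n,p,z:print(n,onz(b,*S(*p),z).round(4))
f('bore',(135,301),.131)
for p in[(45,512),(218,570),(380,322)]: f('basecorner',p,.012)
for p in[(75,306),(172,325),(204,284),(110,267)]: f('top',p,.131)
f('pinhead',(663,286),.0905); f('pinhole',(651,365),.045)
print('scene head',onz(a,*C(155,78),.0905),'hole',onz(a,*C(168,128),.045))
print('grip',tri(a,C(512,185),b,S(275,78)))
for n,p,q in [('gripend',(482,212),(297,52)),('gripin',(540,145),(243,107))]:print(n,tri(a,C(*p),b,S(*q)))
f('endspindle',(110,395),.095)
f('far plate',(120,385),.095)
print('basecorner scene',onz(a,*C(412,290),.012))
print('lamp',tri(a,(70,110),b,(527,45)),tri(a,(88,200),b,(520,125)))
print('pole',onz(a,372,455,0),tri(a,(375,232),b,(262,75)), 'black',onz(b,*S(180,180),.0))
from scipy.spatial.transform import Rotation as R
q=ctrl.get_obs();print(q['eef_rot'],q['opening'])
w=snap('wrist','w0.png');print(w['p'],w['R'].round(2).tolist(),camera('wrist')['hand_eye'])
```

```text
bore [ 0.6202 -0.103   0.131 ]
basecorner [ 0.6566 -0.1486  0.012 ]
basecorner [ 0.6602 -0.0508  0.012 ]
basecorner [ 0.4612 -0.0506  0.012 ]
top [ 0.6332 -0.1272  0.131 ]
top [ 0.6297 -0.0785  0.131 ]
top [ 0.5976 -0.0789  0.131 ]
top [ 0.6015 -0.127   0.131 ]
pinhead [0.473  0.1106 0.0905]
pinhole [0.4815 0.1097 0.045 ]
scene head [0.47196919 0.10777394 0.0905    ] hole [0.48390639 0.11193493 0.045     ]
grip (array([ 0.43140854, -0.12416414,  0.13943304]), np.float64(0.005688707626393849))
gripend (array([ 0.40562381, -0.12209321,  0.14201826]), np.float64(0.0044535723712182985))
gripin (array([ 0.46425492, -0.12510687,  0.14003144]), np.float64(0.0018675896462474943))
endspindle [ 0.6474 -0.1055  0.095 ]
far plate [ 0.6396 -0.1047  0.095 ]
basecorner scene [ 0.46373028 -0.05517723  0.012     ]
lamp (array([0.29875221, 0.2321914 , 0.39651019]), np.float64(0.0003978926499239053)) (array([0.28575151, 0.24035499, 0.25889064]), np.float64(0.01631811291072178))
pole [ 2.50842246e-01 -2.64833021e-01 -1.11022302e-16] (array([ 0.33624912, -0.20831036,  0.3163922 ]), np.float64(0.007506248136771267)) black [ 0.35986892 -0.23301299  0.        ]
[-2.82605410e-04  1.82392667e-01  9.83225443e-01 -7.50919819e-04] 1.0004725086934734
[0.1356074  0.56311157 0.3722337 ] [[0.36, 0.89, 0.27], [0.93, -0.34, -0.11], [-0.0, 0.29, -0.96]] [[-1.12777331e-05 -9.55980745e-01 -2.93429403e-01  7.53173076e-02]
 [ 9.99999701e-01  2.16038247e-04 -7.42277807e-04 -4.37653460e-04]
 [ 7.72995265e-04 -2.93429324e-01  9.55980457e-01 -1.33749989e-01]
 [ 0.00000000e+00  0.00000000e+00  0.00000000e+00  1.00000000e+00]]
```

Run:
```python
from h import *
import pickle
a,b=pickle.load(open('v.pkl','rb'))
w=cv2.imread('pics/w0.png')
im=np.zeros((600,800,3),np.uint8)
im[:300,:400]=cv2.resize(a['img'][0:195,0:260],(400,300)); im[:300,400:]=cv2.resize(b['img'][0:180,400:640],(400,300))
im[300:,:400]=cv2.resize(w,(400,300)); im[300:,400:]=cv2.resize(b['img'][150:480,200:640],(400,300))
cv2.imwrite('pics/lamp.png',im)
print(onz(a,165,150,0.0),onz(a,165,150,.05))
```

```text
[0.80280422 0.56541895 0.        ] [0.73582166 0.49955029 0.05      ]
```

View pics/lamp.png

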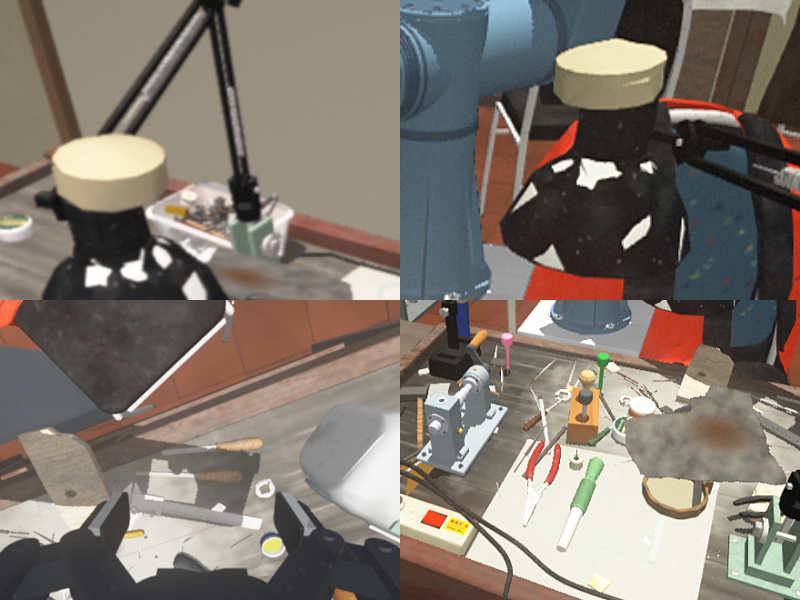

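The lamp's arm lies between the start and the block, so I'll go over it: up to z ≈ 0.51, then across.

```bash
python3 -m pendant '[[0,0,0.28,0,0,0],[0,0,0.28,0,0,0],[0,0,0.28,0,0,0],[0,0,0.28,0,0,0],[0,0,0.28,0,0,0],[0.13,-0.21,0,0,0,0.023],[0.13,-0.21,0,0,0,0.023],[0.13,-0.21,0,0,0,0.023],[0.13,-0.21,0,0,0,0.023],[0.13,-0.21,0,0,0,0.023]]' 1
```

```text
time_s: 1.45
eef_pos: [0.3367, 0.3253, 0.5192]
eef_rot: [0.0, 0.092, 0.996, -0.0]
wrist_force: [0.9, 0.7, 0.3]
opening: 0.997
grasp_force: 0.0
```

```bash
python3 -m pendant '[[0.136,-0.216,0,0,0,0.023],[0.136,-0.216,0,0,0,0.023],[0.136,-0.216,0,0,0,0.023],[0.136,-0.216,0,0,0,0.023],[0.136,-0.216,0,0,0,0.023],[0,0,-0.28,0,0,0],[0,0,-0.28,0,0,0],[0,0,-0.28,0,0,0],[0,0,-0.28,0,0,0],[0,0,-0.28,0,0,0]]'
python3 - <<'E'
from h import *
w=snap('wrist','w1.png'); print(ctrl.get_obs()['eef_pos'],proj(w,(.4725,.109,.1)),proj(w,(.62,-.103,.131)))
E
```

```text
time_s: 2.7
eef_pos: [0.4719, 0.1107, 0.2376]
eef_rot: [0.0, 0.003, 1.0, -0.0]
wrist_force: [0.3, 0.1, 1.1]
opening: 1.001
grasp_force: 0.0
[0.46728918 0.11069674 0.22959314] [320.93615816 228.27235441] [ 38.84149368 430.71110975]
```

View pics/w1.png

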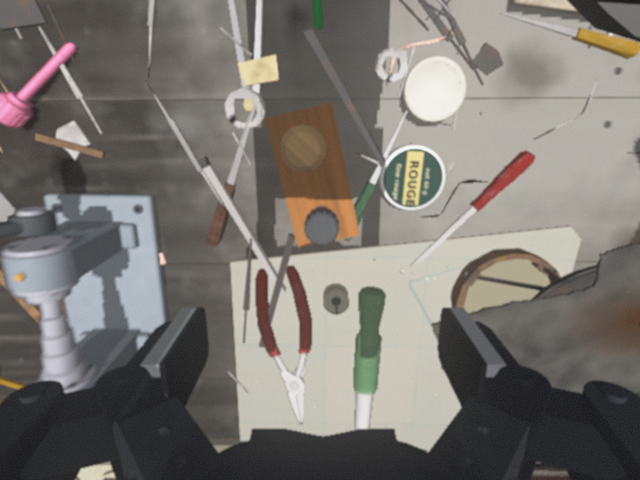

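The wrist view shows the head at (321,226), against a prediction of (321,228), so the estimate holds to about 1 mm. The grey textured thing at right (440+,330) needs checking for clearance.

Run:
```python
from h import *
import pickle
a,b=pickle.load(open('v.pkl','rb'))
w=snap('wrist'); print(ctrl.get_obs()['eef_pos'],onz(w,321,226,.1),onz(w,302,146,.103))
for p in [(432,328),(460,300),(560,270)]:
  for q in [(448,298),(530,250)]: print(p,q,tri(w,p,b,q))
```

```text
[0.46771612 0.11077532 0.23297826] [0.46238476 0.10908666 0.1       ] [0.40825339 0.09723152 0.103     ]
(432, 328) (448, 298) (array([0.54801673, 0.19735874, 0.08773559]), np.float64(0.004474498721439241))
(432, 328) (530, 250) (array([0.51001561, 0.23728206, 0.15932267]), np.float64(0.12325514271464448))
(460, 300) (448, 298) (array([0.53095243, 0.20787275, 0.07815479]), np.float64(0.02065927637005722))
(460, 300) (530, 250) (array([0.49577776, 0.24783984, 0.14793013]), np.float64(0.10552025914359063))
(560, 270) (448, 298) (array([0.51182496, 0.23627605, 0.09023889]), np.float64(0.0921256645905166))
(560, 270) (530, 250) (array([0.47778297, 0.27916008, 0.14139076]), np.float64(0.04594838284860426))
```

```bash
python3 -m pendant '[[0,0,-0.1,0,0,0],[0,0,-0.1,0,0,0],[0,0,-0.1,0,0,0],[0,0,-0.1,0,0,0],[0,0,0,0,0,0],[0,0,0,0,0,0],[0,0,0,0,0,0],[0,0,0,0,0,0],[0,0,0,0,0,0],[0,0,0,0,0,0]]'
python3 - <<'E'
from h import *
w=snap('wrist','w2.png'); o=ctrl.get_obs();print(o['eef_pos'],o['eef_rot'])
h=cv2.cvtColor(w['img'],cv2.COLOR_BGR2HSV)
p=proj(w,(.4725,.109,.1)); print(p)
print(h[int(p[1]),int(p[0])])
x,y=p.astype(int); x0,y0=x-90,y-90
m=((h[:,:,1]<60)&(h[:,:,2]<110)).astype(np.uint8)[y0:y+90,x0:x+90]
n,l,s,c=cv2.connectedComponentsWithStats(m)
for i in range(1,n):
  if s[i,4]>300: print(s[i],c[i]+[x0,y0],onz(w,*(c[i]+[x0,y0]),.1))
E
```

```text
time_s: 4.05
eef_pos: [0.4722, 0.1108, 0.1593]
eef_rot: [0.0, 0.003, 1.0, 0.0]
wrist_force: [-0.1, -0.5, -0.1]
opening: 0.998
grasp_force: 0.0
[0.47216744 0.1107481  0.15930199] [-4.74990084e-05  2.76363952e-03  9.99996180e-01 -6.47795793e-06]
[320.05588446 268.1619548 ]
[165   6  83]
[   4    0   58  124 3482] [257.29810454 239.38253877] [0.45656503 0.07701312 0.1       ]
[ 122    0   38   53 1057] [368.04351939 195.73036897] [0.43424704 0.13302689 0.1       ]
[  67   17  113   95 3284] [355.06090134 256.22107186] [0.46596602 0.12719065 0.1       ]
[137 149  33  31 808] [383.61509901 342.40594059] [0.5168865  0.14399962 0.1       ]
```

Run:
```python
import cv2
w=cv2.imread('pics/w2.png')[160:360,200:440]
cv2.imwrite('pics/w2c.png',cv2.resize(w,None,fx=2.5,fy=2.5,interpolation=cv2.INTER_CUBIC))
```

```text
(no output)
```

View pics/w2c.png

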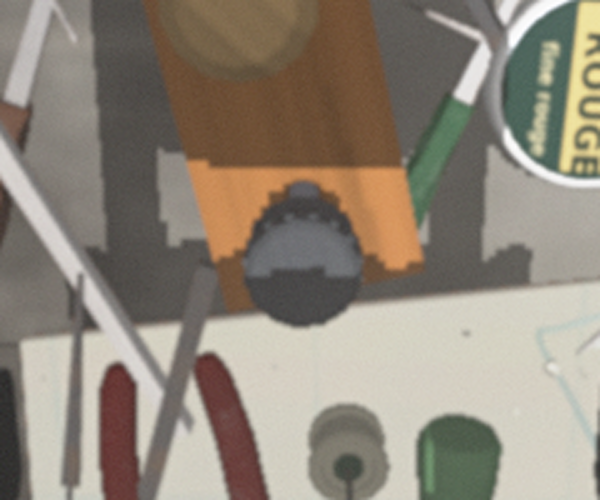

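```bash
python3 -m pendant '[[0,-0.006,-0.06,0,0,0],[0,0,-0.06,0,0,0],[0,0,-0.06,0,0,0],[0,0,-0.06,0,0,0],[0,0,-0.06,0,0,0],[0,0,-0.065,0,0,0],[0,0,0,0,0,0],[0,0,0,0,0,0],[0,0,0,0,0,0],[0,0,0,0,0,0]]' && python3 -m pendant '[[0,0,0,0,0,0],[0,0,0,0,0,0],[0,0,0,0,0,0],[0,0,0,0,0,0],[0,0,0,0,0,0],[0,0,0,0,0,0],[0,0,0,0,0,0],[0,0,0,0,0,0],[0,0,0,0,0,0],[0,0,0,0,0,0]]' -1
```

```text
time_s: 5.35
eef_pos: [0.4726, 0.1096, 0.0867]
eef_rot: [0.0, 0.003, 1.0, 0.0]
wrist_force: [0.1, 0.1, 1.2]
opening: 0.999
grasp_force: 0.0
time_s: 6.6
eef_pos: [0.4723, 0.1096, 0.0864]
eef_rot: [0.0, 0.003, 1.0, 0.0]
wrist_force: [-0.2, -0.0, 3.6]
opening: 0.266
grasp_force: 58.7
```

```bash
python3 -m pendant '[[0,0,0.1,0,0,0],[0,0,0.2,0,0,0],[0,0,0.28,0,0,0],[0,0,0.28,0,0,0],[0.06,-0.08,0,0,0,0],[0.13,-0.19,0,0,0,0],[0.16,-0.23,0,0,0,0],[0.16,-0.23,0,0,0,0],[0.13,-0.19,0,0,0,0],[0.1,-0.14,0,0,0,0]]'
python3 - <<'E'
from h import *
import pickle
b=snap('side','s2.png');w=snap('wrist','w3.png');pickle.dump((b,w),open('v2.pkl','wb'))
o=ctrl.get_obs();print(o['eef_pos'],proj(b,(.62,-.103,.131)),proj(w,(.62,-.103,.131)))
p=o['eef_pos'];print(proj(b,(p[0],p[1],p[2]-.0764)))
im=np.vstack([cv2.resize(b['img'][140:300,170:370],(400,320)),]);
im=np.hstack([cv2.resize(b['img'][140:315,185:310],(400,560)),cv2.resize(w['img'][200:480,220:420],(400,560))])
cv2.imwrite('pics/m2.png',im)
E
```

```text
time_s: 7.85
eef_pos: [0.6202, -0.1048, 0.2556]
eef_rot: [-0.002, 0.004, 1.0, 0.0]
wrist_force: [-0.1, 1.4, -0.6]
opening: 0.269
grasp_force: 58.8
[ 0.62059347 -0.10604124  0.25539339] [245.23786743 259.96866498] [331.14701555 230.4824722 ]
[239.59689556 234.45282382]
```

View pics/m2.png

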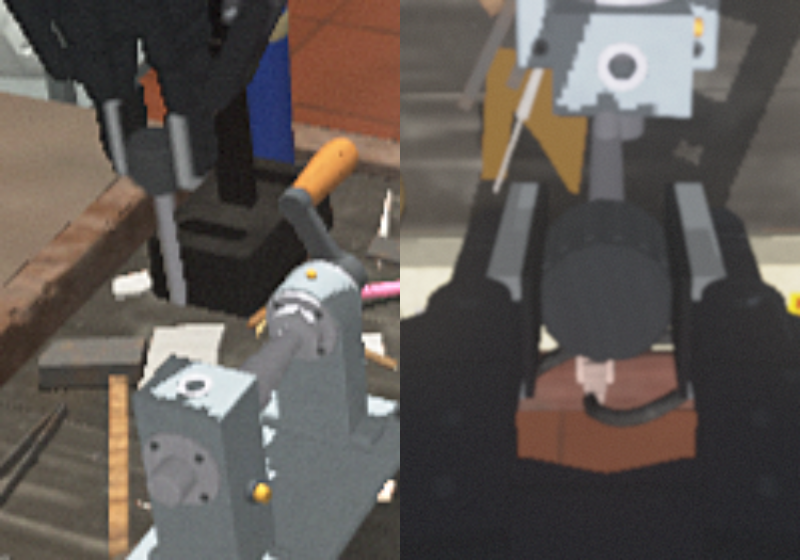

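Run:
```python
from h import *
import pickle
b,w=pickle.load(open('v2.pkl','rb'))
p=np.array(ctrl.get_obs()['eef_pos']);print(p)
n=p+[0,0,-.0764]; 
print('side pred nose',proj(b,n),'headbase',proj(b,n+[0,0,.066]),'seen 240.6,234.4 / 236.6,200.9')
print('wrist pred nose',proj(w,n),'headtop',proj(w,n+[0,0,.09]),'seen 323.5,258ish / 322.5,342')
print('bore wrist',onz(w,331,233.5,.131),'side',onz(b,185+195/3.2-.35,140+384/3.2-.35,.131))
g=cv2.cvtColor(w['img'],cv2.COLOR_BGR2GRAY)
for r in range(250,300,6): print(r,g[r,300:350:2].tolist())
```

```text
[ 0.62059347 -0.10604124  0.25539339]
side pred nose [239.59689556 234.45282382] headbase [234.01487984 196.45717135] seen 240.6,234.4 / 236.6,200.9
wrist pred nose [327.30013702 254.82336736] headtop [329.60205521 341.30770102] seen 323.5,258ish / 322.5,342
bore wrist [ 0.62213476 -0.10310658  0.131     ] side [ 0.61911559 -0.10288285  0.131     ]
250 [199, 211, 204, 203, 202, 202, 204, 204, 208, 158, 113, 115, 114, 122, 159, 202, 209, 208, 208, 206, 205, 205, 202, 204, 205]
256 [108, 107, 113, 118, 119, 112, 110, 108, 114, 114, 123, 124, 126, 120, 113, 115, 114, 114, 113, 113, 115, 116, 111, 136, 172]
262 [123, 123, 125, 122, 125, 124, 114, 69, 95, 120, 127, 129, 131, 125, 122, 119, 129, 125, 123, 120, 111, 79, 64, 63, 64]
268 [122, 122, 120, 124, 124, 124, 97, 66, 92, 114, 124, 130, 125, 121, 111, 113, 123, 119, 113, 103, 74, 64, 61, 62, 63]
274 [122, 124, 121, 122, 121, 122, 87, 64, 92, 103, 110, 105, 106, 106, 103, 88, 64, 65, 60, 60, 59, 60, 60, 59, 60]
280 [118, 122, 123, 122, 123, 110, 69, 70, 94, 106, 108, 104, 107, 105, 102, 96, 65, 64, 64, 60, 64, 62, 65, 63, 60]
286 [119, 122, 120, 119, 124, 97, 69, 76, 97, 105, 107, 105, 105, 108, 103, 95, 70, 69, 63, 63, 66, 63, 63, 63, 64]
292 [60, 79, 116, 121, 114, 68, 54, 71, 100, 105, 105, 105, 104, 109, 104, 101, 71, 61, 57, 59, 58, 58, 57, 60, 60]
298 [63, 56, 57, 52, 54, 57, 54, 75, 100, 99, 97, 101, 100, 103, 102, 99, 71, 52, 51, 59, 56, 55, 57, 59, 55]
```

Run:
```python
from h import *
import pickle
b,w=pickle.load(open('v2.pkl','rb'))
print(onz(w,323,248,.179),onz(b,240.3,234.1,.179),tri(w,(323,248),b,(240.3,234.1)))
print(tri(w,(331,233.5),b,(185+195/3.2-.35,140+384/3.2-.35)))
```

```text
[ 0.61651881 -0.10842823  0.179     ] [ 0.61944419 -0.10550281  0.179     ] (array([ 0.61695576, -0.10791867,  0.17676114]), np.float64(0.0011918599371321208))
(array([ 0.62121814, -0.1024267 ,  0.13270333]), np.float64(0.0016318979670994214))
```

```bash
python3 -m pendant '[[0.005,0.015,-0.05,0,0,0],[0,0,-0.06,0,0,0],[0,0,-0.06,0,0,0],[0,0,0,0,0,0],[0,0,0,0,0,0],[0,0,0,0,0,0],[0,0,0,0,0,0],[0,0,0,0,0,0],[0,0,0,0,0,0],[0,0,0,0,0,0]]'
python3 - <<'E'
from h import *
import pickle
b=snap('side','s3.png');w=snap('wrist','w4.png');s=snap('scene');pickle.dump((b,w),open('v3.pkl','wb'))
o=ctrl.get_obs();p=np.array(o['eef_pos']);print(p,o['eef_rot'],'nose',proj(b,p-[0,0,.0764]),proj(w,p-[0,0,.0764]),'headtop w',proj(w,p+[0,0,.0136]))
im=np.hstack([cv2.resize(b['img'][190:280,210:270],(400,600),interpolation=cv2.INTER_CUBIC),cv2.resize(w['img'][180:360,260:380],(400,600),interpolation=cv2.INTER_CUBIC)])
cv2.imwrite('pics/m3.png',im)
E
```

```text
time_s: 9.2
eef_pos: [0.6212, -0.0995, 0.2243]
eef_rot: [-0.0, 0.003, 1.0, -0.0]
wrist_force: [-0.4, -0.2, -0.2]
opening: 0.272
grasp_force: 58.9
[ 0.62118405 -0.09944352  0.22426906] [-2.43972593e-05  2.74960440e-03  9.99996220e-01 -5.87339468e-06] nose [245.65527095 252.22307948] [323.44215914 256.5506446 ] headtop w [323.6420994  344.35594818]
```

View pics/m3.png

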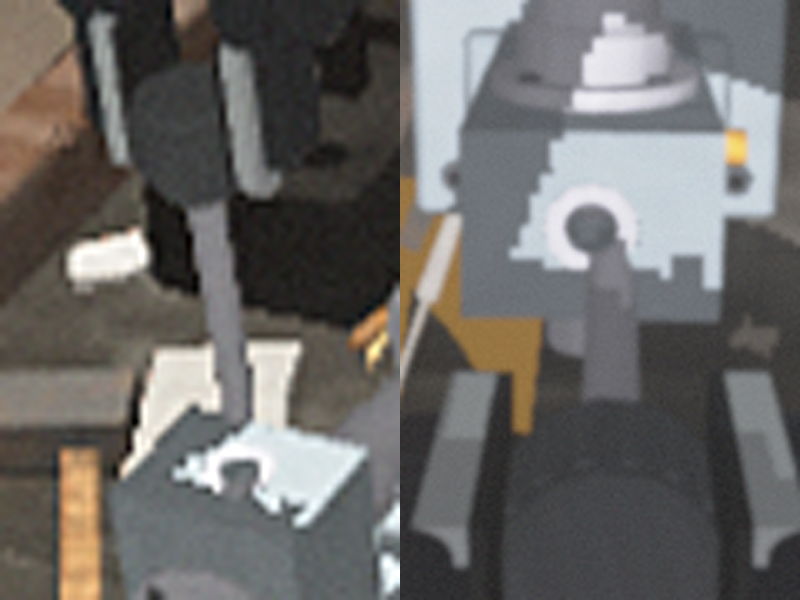

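The picture shows the bore at wrist (317,248) and side (246,260), and the nose at wrist (322,253) and side (245,253). The pin stands straight.

Run:
```python
from h import *
import pickle
b,w=pickle.load(open('v3.pkl','rb'))
print('wrist bore',onz(w,317.25,248.05,.131),'nose',onz(w,321.8,253.1,.148))
print('side bore',onz(b,246,260,.131),'nose',onz(b,245,253.2,.148))
print(tri(w,(317.25,248.05),b,(246,260)),tri(w,(321.8,253.1),b,(245,253.2)))
```

```text
wrist bore [ 0.62175541 -0.10318291  0.131     ] nose [ 0.61907275 -0.1003565   0.148     ]
side bore [ 0.61965475 -0.10185732  0.131     ] nose [ 0.62380956 -0.09908355  0.148     ]
(array([ 0.62092229, -0.10223872,  0.13192115]), np.float64(0.0021011877318233125)) (array([ 0.62037586, -0.10081742,  0.14499978]), np.float64(0.0010115573596753134))
```

```bash
python3 -m pendant '[[0,-0.014,0,0,0,0],[0,0,-0.02,0,0,0],[0,0,-0.02,0,0,0],[0,0,-0.015,0,0,0],[0,0,-0.015,0,0,0],[0,0,-0.015,0,0,0],[0,0,-0.015,0,0,0],[0,0,-0.01,0,0,0],[0,0,0,0,0,0],[0,0,0,0,0,0]]'
```

```text
time_s: 10.6
eef_pos: [0.6211, -0.1023, 0.2022]
eef_rot: [-0.0, 0.003, 1.0, -0.0]
wrist_force: [-0.2, -0.5, -0.7]
opening: 0.267
grasp_force: 58.8
```

```bash
python3 -m pendant '[[0,0,-0.01,0,0,0],[0,0,-0.01,0,0,0],[0,0,-0.01,0,0,0],[0,0,-0.005,0,0,0],[0,0,-0.005,0,0,0],[0,0,0,0,0,0],[0,0,0,0,0,0],[0,0,0,0,0,0],[0,0,0,0,0,0],[0,0,0,0,0,0]]'
```

```text
time_s: 11.85
eef_pos: [0.6212, -0.1022, 0.1942]
eef_rot: [-0.0, 0.003, 1.0, 0.0]
wrist_force: [-0.2, -1.3, -0.3]
opening: 0.268
grasp_force: 58.8
```

```bash
python3 -m pendant '[[0,-0.003,-0.005,0,0,0],[0,0,-0.01,0,0,0],[0,0,-0.005,0,0,0],[0,0,-0.005,0,0,0],[0,0,-0.005,0,0,0],[0,0,0,0,0,0],[0,0,0,0,0,0],[0,0,0,0,0,0],[0,0,0,0,0,0],[0,0,0,0,0,0]]' && python3 -m pendant '[[0,0,0,0,0,0],[0,0,0,0,0,0],[0,0,0,0,0,0],[0,0,0,0,0,0],[0,0,0,0,0,0],[0,0,0,0,0,0],[0,0,0,0,0,0],[0,0,0,0,0,0],[0,0,0.1,0,0,0],[0,0,0.2,0,0,0]]' 0.3
```

```text
time_s: 13.1
eef_pos: [0.6211, -0.1028, 0.1881]
eef_rot: [-0.0, 0.003, 1.0, 0.0]
wrist_force: [-0.9, 0.7, -1.5]
opening: 0.265
grasp_force: 58.8
time_s: 14.35
eef_pos: [0.6203, -0.1025, 0.2482]
eef_rot: [-0.002, 0.003, 1.0, 0.001]
wrist_force: [0.3, -0.4, 1.1]
opening: 0.649
grasp_force: 0.0
```

```bash
python3 -m pendant '[[0,0,0.2,0,0,0],[-0.1,-0.012,0.05,0,0,0],[-0.2,-0.022,0,0,0,0],[-0.25,-0.026,0,0,0,0],[-0.22,-0.025,0,0,0,0],[-0.19,-0.022,-0.1,0,0,0],[0,0,-0.15,0,0,0],[0,0,-0.1,0,0,0],[0,0,0,0,0,0],[0,0,0,0,0,0]]'
python3 - <<'E'
from h import *
import pickle
w=snap('wrist');b=snap('side');s=snap('scene');pickle.dump((b,w,s),open('v4.pkl','wb'))
p=ctrl.get_obs()['eef_pos'];print(p,'pred',proj(w,(.432,-.124,.14)),proj(b,(.432,-.124,.14)),proj(s,(.432,-.124,.14)))
for v in (w,b,s):
  h=cv2.cvtColor(v['img'],cv2.COLOR_BGR2HSV); u=proj(v,(.432,-.124,.14)).astype(int)
  m=cv2.inRange(h,(5,120,120),(22,255,255)); n,l,st,c=cv2.connectedComponentsWithStats(m)
  for i in range(1,n):
    if st[i,4]>60 and np.hypot(*(c[i]-u))<70: print(st[i],c[i].round(1))
b0=b['img'];pp=proj(b,(.62,-.103,.19)).astype(int)
im=np.hstack([cv2.resize(w['img'],(400,300)),cv2.resize(b0[150:300,180:380],(400,300),interpolation=cv2.INTER_CUBIC)])
cv2.imwrite('pics/m4.png',im)
E
```

```text
time_s: 15.6
eef_pos: [0.4299, -0.1246, 0.23]
eef_rot: [0.001, 0.003, 1.0, -0.001]
wrist_force: [0.5, 0.2, 0.8]
opening: 0.653
grasp_force: 0.0
[ 0.42990215 -0.1245694   0.22956658] pred [324.67525926 251.86690029] [285.58132019 193.0297312 ] [341.66691362 274.69771092]
[ 309  205   34   92 2279] [324.4 249.4]
[ 274  116   45   70 2025] [295.4 154.7]
[218 150  31  29 359] [234.9 168.2]
[277 184  20  19 175] [286.9 192.6]
[394 242  16  18 170] [402.  252.1]
[330 263  24  26 336] [341.5 276.1]
```

View pics/m4.png

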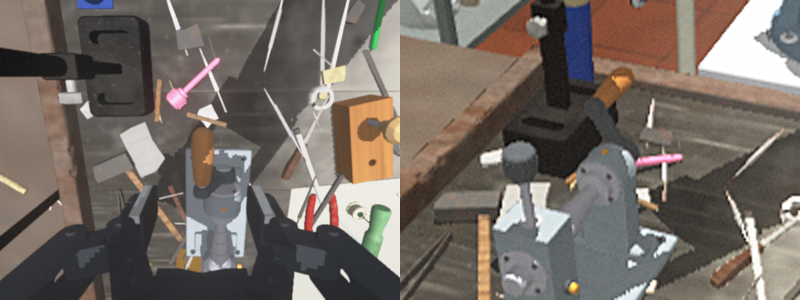

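The pin stands in the bore, with its head at side crop (520,155). The pink and green look-alikes had already fallen over by themselves; the robot was never near them. The grip is where predicted, so I'll go down and grip it.

```bash
python3 -m pendant '[[0,0,-0.1,0,0,0],[0,0,-0.12,0,0,0],[0,0,-0.12,0,0,0],[0,0,-0.09,0,0,0],[0,0,-0.06,0,0,0],[0,0,-0.02,0,0,0],[0,0,0,0,0,0],[0,0,0,0,0,0],[0,0,0,0,0,0],[0,0,0,0,0,0]]' && python3 -m pendant '[[0,0,0,0,0,0],[0,0,0,0,0,0],[0,0,0,0,0,0],[0,0,0,0,0,0],[0,0,0,0,0,0],[0,0,0,0,0,0],[0,0,0,0,0,0],[0,0,0,0,0,0],[0,0,0,0,0,0],[0,0,0,0,0,0]]' -1
```

```text
time_s: 17.0
eef_pos: [0.4294, -0.1243, 0.1266]
eef_rot: [0.0, 0.003, 1.0, -0.0]
wrist_force: [0.6, -0.3, 0.8]
opening: 0.648
grasp_force: 0.0
time_s: 18.25
eef_pos: [0.4292, -0.1243, 0.1263]
eef_rot: [-0.0, 0.003, 1.0, -0.0]
wrist_force: [-0.9, -0.2, 2.2]
opening: 0.227
grasp_force: 58.5
```

```bash
cat > pinz.py <<'E'
from h import *
# height of the dark pin head above/below start: fraction of dark pixels at head spot, side view
v=snap('side'); g=cv2.cvtColor(v['img'],cv2.COLOR_BGR2GRAY)
for z in (.150,.1905):
    u=proj(v,(.6205,-.1025,z)).round().astype(int); print(z,u,g[u[1]-3:u[1]+4,u[0]-3:u[0]+4].mean().round(0))
c=np.array([.432,-.102,.095]);p=np.array(ctrl.get_obs()['eef_pos'])
print('tcp',p.round(4),'wrist f',np.round(ctrl.get_obs()['wrist_force'],1))
E
python3 pinz.py
```

```text
0.15 [244 250] 148.0
0.1905 [241 229] 105.0
tcp [ 0.4292 -0.1243  0.1263] wrist f [-1.4 -0.3  3.7]
```

```bash
python3 -m pendant '[[0,0.0041,0.0016,0,0,0],[0,0.0041,0.0016,0,0,0],[0,0.0041,0.0016,0,0,0],[0,0.0041,0.0016,0,0,0],[0,0.0041,0.0016,0,0,0],[0,0.0041,0.0016,0,0,0],[0,0.0041,0.0016,0,0,0],[0,0.0041,0.0016,0,0,0],[0,0.0041,0.0016,0,0,0],[0,0.0041,0.0016,0,0,0]]' && python3 pinz.py
```

```text
time_s: 19.55
eef_pos: [0.4294, -0.1163, 0.1299]
eef_rot: [0.0, 0.003, 1.0, -0.0]
wrist_force: [-3.9, -3.6, 4.3]
opening: 0.229
grasp_force: 58.8
0.15 [244 250] 168.0
0.1905 [241 229] 69.0
tcp [ 0.4294 -0.1162  0.1299] wrist f [-3.  -2.9  4.7]
```

```bash
python3 -m pendant '[[0,0.0043,0.0015,0,0,0],[0,0.0043,0.0015,0,0,0],[0,0.0043,0.0015,0,0,0],[0,0.0043,0.0013,0,0,0],[0,0.0043,0.001,0,0,0],[0,0.0043,0.001,0,0,0],[0,0.0043,0.0008,0,0,0],[0,0.0043,0.0007,0,0,0],[0,0.0043,0.0006,0,0,0],[0,0.0043,0.0005,0,0,0]]' && python3 pinz.py
```

```text
time_s: 20.85
eef_pos: [0.4296, -0.1076, 0.1321]
eef_rot: [0.0, 0.003, 1.0, -0.0]
wrist_force: [-3.1, -2.8, 7.2]
opening: 0.223
grasp_force: 58.9
0.15 [244 250] 170.0
0.1905 [241 229] 70.0
tcp [ 0.4296 -0.1075  0.1322] wrist f [-2.9 -2.8  7.2]
```

```bash
python3 -m pendant '[[0,0.0043,0.0018,0,0,0],[0,0.0043,0.0013,0,0,0],[0,0.0043,0.0009,0,0,0],[0,0.0043,0.0006,0,0,0],[0,0.0043,0.0004,0,0,0],[0,0.0043,0.0002,0,0,0],[0,0.0043,0,0,0,0],[0,0.0043,0,0,0,0],[0,0.0043,0,0,0,0],[0,0.0043,0,0,0,0]]' && python3 pinz.py
```

```text
time_s: 22.15
eef_pos: [0.4297, -0.0988, 0.1329]
eef_rot: [0.001, 0.003, 1.0, -0.0]
wrist_force: [0.5, -1.6, 5.9]
opening: 0.223
grasp_force: 58.8
0.15 [244 250] 169.0
0.1905 [241 229] 70.0
tcp [ 0.4297 -0.0987  0.1329] wrist f [-0.9 -0.5  6.1]
```

```bash
python3 -m pendant '[[0,0.0043,0.0005,0,0,0],[0,0.0043,0.0003,0,0,0],[0,0.0043,0,0,0,0],[0,0.0043,-0.0004,0,0,0],[0,0.0043,-0.0005,0,0,0],[0,0.0043,-0.0007,0,0,0],[0,0.0043,-0.0008,0,0,0],[0,0.0043,-0.001,0,0,0],[0,0.0043,-0.001,0,0,0],[0,0.0043,-0.001,0,0,0]]' && python3 pinz.py
```

```text
time_s: 23.45
eef_pos: [0.4297, -0.0903, 0.1321]
eef_rot: [0.001, 0.003, 1.0, -0.0]
wrist_force: [4.6, -1.5, 5.5]
opening: 0.23
grasp_force: 58.8
0.15 [244 250] 172.0
0.1905 [241 229] 70.0
tcp [ 0.4297 -0.0902  0.1321] wrist f [ 5.1 -0.6  4.4]
```

```bash
python3 -m pendant '[[0.0004,0.0042,-0.0007,0,0,0],[0.0004,0.0042,-0.0008,0,0,0],[0.0004,0.0042,-0.001,0,0,0],[0.0004,0.0042,-0.0012,0,0,0],[0.0004,0.0041,-0.0013,0,0,0],[0.0004,0.0041,-0.0014,0,0,0],[0.0004,0.0041,-0.0015,0,0,0],[0.0004,0.0041,-0.0016,0,0,0],[0.0004,0.0041,-0.0017,0,0,0],[0.0004,0.004,-0.0018,0,0,0]]' && python3 pinz.py
```

```text
time_s: 24.75
eef_pos: [0.4299, -0.0815, 0.1294]
eef_rot: [-0.0, 0.003, 1.0, 0.0]
wrist_force: [1.8, 2.0, 8.7]
opening: 0.225
grasp_force: 59.1
0.15 [244 250] 170.0
0.1905 [241 229] 70.0
tcp [ 0.4299 -0.0813  0.1294] wrist f [1.9 1.6 8.9]
```

```bash
python3 -m pendant '[[0.0002,0.0035,0.001,0,0,0],[0.0002,0.0035,0.0005,0,0,0],[0.0002,0.0035,-0.0002,0,0,0],[0.0002,0.0035,-0.0009,0,0,0],[0.0002,0.0035,-0.001,0,0,0],[0,0.0035,-0.0012,0,0,0],[0,0.0035,-0.0013,0,0,0],[0,0.0035,-0.0014,0,0,0],[0,0.0035,-0.0015,0,0,0],[0,0.0035,-0.0015,0,0,0]]' && python3 pinz.py
```

```text
time_s: 26.05
eef_pos: [0.4301, -0.0752, 0.1272]
eef_rot: [-0.0, 0.003, 1.0, -0.0]
wrist_force: [6.2, -3.0, -2.7]
opening: 0.226
grasp_force: 58.6
0.15 [244 250] 170.0
0.1905 [241 229] 70.0
tcp [ 0.4301 -0.0751  0.1272] wrist f [ 5.  -2.5 -2.5]
```

```bash
python3 -m pendant '[[0.0004,0.0031,-0.0018,0,0,0],[0.0004,0.0031,-0.0018,0,0,0],[0.0004,0.0031,-0.0019,0,0,0],[0.0004,0.0030,-0.0019,0,0,0],[0.0004,0.003,-0.0019,0,0,0],[0.0004,0.003,-0.0019,0,0,0],[0.0004,0.003,-0.002,0,0,0],[0.0004,0.0029,-0.002,0,0,0],[0.0004,0.0029,-0.0021,0,0,0],[0.0004,0.0029,-0.0021,0,0,0]]' && python3 pinz.py
```

```text
time_s: 27.35
eef_pos: [0.4303, -0.0688, 0.1233]
eef_rot: [-0.001, 0.003, 1.0, 0.0]
wrist_force: [-0.2, -4.7, -3.4]
opening: 0.226
grasp_force: 58.6
0.15 [244 250] 170.0
0.1905 [241 229] 69.0
tcp [ 0.4303 -0.0688  0.1233] wrist f [-0.5 -4.5 -4. ]
```

```bash
python3 -m pendant '[[0.0001,0.0028,-0.0027,0,0,0],[0.0001,0.0028,-0.0027,0,0,0],[0.0001,0.0028,-0.0027,0,0,0],[0.0001,0.0028,-0.0027,0,0,0],[0.0001,0.0028,-0.0027,0,0,0],[0.0001,0.0028,-0.0027,0,0,0],[0.0001,0.0028,-0.0027,0,0,0],[0.0001,0.0028,-0.0027,0,0,0],[0.0001,0.0028,-0.0027,0,0,0],[0.0001,0.0028,-0.0027,0,0,0]]' && python3 pinz.py
```

```text
time_s: 28.65
eef_pos: [0.4305, -0.063, 0.1181]
eef_rot: [-0.001, 0.003, 1.0, 0.0]
wrist_force: [-3.9, -3.2, -1.5]
opening: 0.226
grasp_force: 58.8
0.15 [244 250] 172.0
0.1905 [241 229] 70.0
tcp [ 0.4305 -0.063   0.118 ] wrist f [-3.  -4.  -1.3]
```

```bash
python3 -m pendant '[[-0.0001,0.0023,-0.0025,0,0,0],[-0.0001,0.0023,-0.0026,0,0,0],[-0.0001,0.0023,-0.0026,0,0,0],[-0.0001,0.0022,-0.0026,0,0,0],[-0.0001,0.0022,-0.0027,0,0,0],[0,0.0022,-0.0027,0,0,0],[0,0.0022,-0.0027,0,0,0],[0,0.0021,-0.0028,0,0,0],[0,0.0021,-0.0028,0,0,0],[0,0.0021,-0.0028,0,0,0]]' && python3 pinz.py
```

```text
time_s: 29.95
eef_pos: [0.4306, -0.0587, 0.1128]
eef_rot: [-0.001, 0.003, 1.0, 0.0]
wrist_force: [-3.8, -3.5, -0.4]
opening: 0.222
grasp_force: 58.8
0.15 [244 250] 170.0
0.1905 [241 229] 70.0
tcp [ 0.4306 -0.0586  0.1128] wrist f [-3.4 -3.1 -0.3]
```

```bash
python3 -m pendant '[[-0.0003,0.0019,-0.0028,0,0,0],[-0.0003,0.0019,-0.0028,0,0,0],[-0.0003,0.0019,-0.0028,0,0,0],[-0.0003,0.0018,-0.0029,0,0,0],[-0.0003,0.0018,-0.0029,0,0,0],[0,0.0018,-0.0029,0,0,0],[0,0.0017,-0.003,0,0,0],[0,0.0017,-0.003,0,0,0],[0,0.0016,-0.003,0,0,0],[0,0.0016,-0.003,0,0,0]]' && python3 pinz.py
```

```text
time_s: 31.25
eef_pos: [0.4307, -0.0552, 0.107]
eef_rot: [-0.0, 0.003, 1.0, 0.0]
wrist_force: [-4.9, -0.3, 1.3]
opening: 0.223
grasp_force: 58.9
0.15 [244 250] 171.0
0.1905 [241 229] 70.0
tcp [ 0.4307 -0.0551  0.107 ] wrist f [-4.7  0.7  0.9]
```

```bash
python3 -m pendant '[[-0.0003,0.0016,-0.003,0,0,0],[-0.0003,0.0016,-0.003,0,0,0],[-0.0003,0.0016,-0.003,0,0,0],[-0.0003,0.0015,-0.0031,0,0,0],[-0.0003,0.0015,-0.0031,0,0,0],[0,0.0015,-0.0031,0,0,0],[0,0.0014,-0.0031,0,0,0],[0,0.0014,-0.0032,0,0,0],[0,0.0013,-0.0032,0,0,0],[0,0.0013,-0.0032,0,0,0]]' && python3 pinz.py
```

```text
time_s: 32.55
eef_pos: [0.4307, -0.0525, 0.101]
eef_rot: [0.0, 0.003, 1.0, -0.0]
wrist_force: [-3.3, 2.0, 1.4]
opening: 0.228
grasp_force: 59.1
0.15 [244 250] 170.0
0.1905 [241 229] 70.0
tcp [ 0.4307 -0.0525  0.1009] wrist f [-2.9  1.1  1.3]
```

```bash
python3 -m pendant '[[-0.0002,0.0014,-0.0032,0,0,0],[-0.0002,0.0013,-0.0032,0,0,0],[-0.0002,0.0013,-0.0032,0,0,0],[0,0.0012,-0.0033,0,0,0],[0,0.0012,-0.0033,0,0,0],[0,0.0011,-0.0033,0,0,0],[0,0.0011,-0.0033,0,0,0],[0,0.001,-0.0034,0,0,0],[0,0.0009,-0.0034,0,0,0],[0,0.0009,-0.0034,0,0,0]]' && python3 pinz.py
```

```text
time_s: 33.85
eef_pos: [0.4307, -0.0504, 0.0944]
eef_rot: [0.0, 0.003, 1.0, -0.0]
wrist_force: [0.4, -1.6, 0.5]
opening: 0.225
grasp_force: 59.0
0.15 [244 250] 170.0
0.1905 [241 229] 70.0
tcp [ 0.4307 -0.0504  0.0944] wrist f [ 2.1 -2.7 -0.5]
```

```bash
python3 -m pendant '[[0,0.0008,-0.0034,0,0,0],[0,0.0007,-0.0034,0,0,0],[0,0.0007,-0.0034,0,0,0],[0,0.0006,-0.0034,0,0,0],[0,0.0005,-0.0035,0,0,0],[0,0.0005,-0.0035,0,0,0],[0,0.0004,-0.0035,0,0,0],[0,0.0003,-0.0035,0,0,0],[0,0.0003,-0.0035,0,0,0],[0,0.0002,-0.0035,0,0,0]]' && python3 pinz.py
```

```text
time_s: 35.15
eef_pos: [0.4306, -0.0493, 0.0875]
eef_rot: [0.0, 0.003, 1.0, -0.0]
wrist_force: [3.4, -2.9, 1.5]
opening: 0.228
grasp_force: 59.0
0.15 [244 250] 170.0
0.1905 [241 229] 70.0
tcp [ 0.4307 -0.0493  0.0874] wrist f [ 4.1 -3.9  0.8]
```

```bash
python3 -m pendant '[[0.0003,-0.0002,-0.0035,0,0,0],[0.0003,-0.0002,-0.0035,0,0,0],[0.0003,-0.0002,-0.0035,0,0,0],[0,0,-0.0035,0,0,0],[0,0,-0.0035,0,0,0],[0,0,-0.0035,0,0,0],[0,-0.0001,-0.0035,0,0,0],[0,-0.0001,-0.0035,0,0,0],[0,-0.0002,-0.0035,0,0,0],[0,-0.0002,-0.0035,0,0,0]]' && python3 pinz.py
```

```text
time_s: 36.45
eef_pos: [0.4306, -0.0493, 0.0803]
eef_rot: [-0.0, 0.003, 1.0, 0.0]
wrist_force: [5.9, -0.1, 1.4]
opening: 0.224
grasp_force: 59.0
0.15 [244 250] 169.0
0.1905 [241 229] 69.0
tcp [ 0.4306 -0.0493  0.0803] wrist f [4.9 0.5 0.3]
```

```bash
python3 -m pendant '[[0.0004,-0.0001,-0.0035,0,0,0],[0.0004,-0.0001,-0.0035,0,0,0],[0.0003,-0.0002,-0.0035,0,0,0],[0.0003,-0.0003,-0.0035,0,0,0],[0,-0.0004,-0.0034,0,0,0],[0,-0.0005,-0.0034,0,0,0],[0,-0.0005,-0.0034,0,0,0],[0,-0.0006,-0.0034,0,0,0],[0,-0.0006,-0.0034,0,0,0],[0,-0.0007,-0.0034,0,0,0]]' && python3 pinz.py
```

```text
time_s: 37.75
eef_pos: [0.4306, -0.0502, 0.0734]
eef_rot: [-0.0, 0.003, 1.0, 0.0]
wrist_force: [3.1, -0.3, 0.8]
opening: 0.229
grasp_force: 59.0
0.15 [244 250] 169.0
0.1905 [241 229] 73.0
tcp [ 0.4306 -0.0502  0.0733] wrist f [ 1.7 -0.9  0.7]
```

```bash
python3 -m pendant '[[0,-0.0006,-0.0034,0,0,0],[0,-0.0007,-0.0034,0,0,0],[0,-0.0007,-0.0034,0,0,0],[0,-0.0008,-0.0034,0,0,0],[0,-0.0008,-0.0034,0,0,0],[0,-0.0009,-0.0034,0,0,0],[0,-0.0009,-0.0034,0,0,0],[0,-0.001,-0.0033,0,0,0],[0,-0.001,-0.0033,0,0,0],[0,-0.0011,-0.0033,0,0,0]]' && python3 pinz.py
```

```text
time_s: 39.05
eef_pos: [0.4307, -0.052, 0.0667]
eef_rot: [-0.0, 0.003, 1.0, -0.0]
wrist_force: [0.0, -0.3, 1.2]
opening: 0.225
grasp_force: 59.1
0.15 [244 250] 92.0
0.1905 [241 229] 31.0
tcp [ 0.4307 -0.052   0.0666] wrist f [-1.  -0.5  1.6]
```

The pin has dropped: the head has left its upper spot and now shows at the lower one. The force is still low, so I'll release the crank and rise.

```bash
python3 -m pendant '[[0,0,0,0,0,0],[0,0,0,0,0,0],[0,0,0,0,0,0],[0,0,0,0,0,0],[0,0,0,0,0,0],[0,0,0.1,0,0,0],[0,0,0.2,0,0,0],[0,0,0.28,0,0,0],[0,0,0.28,0,0,0],[0,0,0.1,0,0,0]]' 0.3
python3 - <<'E'
from h import *
v=snap('side','s9.png');g=cv2.cvtColor(v['img'],cv2.COLOR_BGR2GRAY)
# dark run along the pin's axis -> head top
for z in np.arange(.13,.205,.004):
    u=proj(v,(.6205,-.1025,z)).round().astype(int); print(round(z,3),u,g[u[1],u[0]-2:u[0]+3].mean().round(0))
u=proj(v,(.6205,-.1025,.14)).astype(int)
cv2.imwrite('pics/m9.png',cv2.resize(v['img'][u[1]-50:u[1]+30,u[0]-50:u[0]+50],(600,480),interpolation=cv2.INTER_CUBIC))
E
```

```text
time_s: 40.35
eef_pos: [0.4324, -0.0525, 0.2628]
eef_rot: [0.003, 0.003, 1.0, -0.001]
wrist_force: [0.2, 0.1, -0.9]
opening: 0.651
grasp_force: 0.0
0.13 [245 261] 129.0
0.134 [245 259] 61.0
0.138 [245 257] 67.0
0.142 [245 255] 67.0
0.146 [244 253] 66.0
0.15 [244 250] 83.0
0.154 [244 248] 123.0
0.158 [243 246] 129.0
0.162 [243 244] 128.0
0.166 [243 242] 126.0
0.17 [242 240] 110.0
0.174 [242 238] 89.0
0.178 [242 235] 77.0
0.182 [241 233] 25.0
0.186 [241 231] 33.0
0.19 [241 229] 29.0
0.194 [241 227] 31.0
0.198 [240 224] 28.0
0.202 [240 222] 33.0
```

View pics/m9.png

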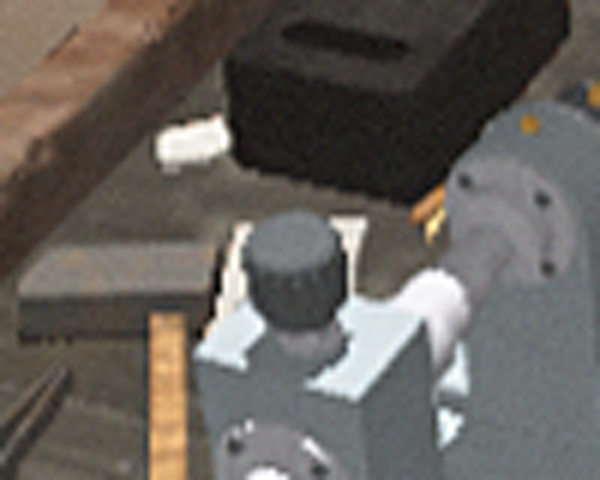

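The head stands a few mm above the upright. I'll close the fingers and go over the pin.

```bash
python3 -m pendant '[[0.1,-0.025,0,0,0,0],[0.2,-0.053,0,0,0,0],[0.25,-0.068,0,0,0,0],[0.22,-0.058,0,0,0,0],[0.13,-0.035,0,0,0,0],[0.05,-0.013,0,0,0,0],[0,0,-0.1,0,0,0],[0,0,-0.1,0,0,0],[0,0,-0.05,0,0,0],[0,0,0,0,0,0]]' -1 && python3 -m pendant '[[0,0,-0.05,0,0,0],[0,0,-0.04,0,0,0],[0,0,-0.03,0,0,0],[0,0,-0.02,0,0,0],[0,0,-0.01,0,0,0],[0,0,0,0,0,0],[0,0,0,0,0,0],[0,0,0,0,0,0],[0,0,0,0,0,0],[0,0,0,0,0,0]]'
```

```text
time_s: 41.65
eef_pos: [0.6197, -0.1019, 0.2074]
eef_rot: [-0.001, 0.003, 1.0, 0.0]
wrist_force: [0.9, 0.4, -0.1]
opening: -0.0
grasp_force: 0.0
time_s: 42.9
eef_pos: [0.6209, -0.1024, 0.1788]
eef_rot: [0.0, 0.003, 1.0, -0.0]
wrist_force: [-0.7, -0.2, -0.8]
opening: 0.001
grasp_force: 0.0
```

Now I'll press gently, about 9 mm first and then in small steps.

```bash
python3 -m pendant '[[0,0,-0.005,0,0,0],[0,0,-0.005,0,0,0],[0,0,-0.005,0,0,0],[0,0,-0.005,0,0,0],[0,0,-0.005,0,0,0],[0,0,-0.005,0,0,0],[0,0,-0.005,0,0,0],[0,0,-0.005,0,0,0],[0,0,-0.005,0,0,0],[0,0,0,0,0,0]]' && python3 -m pendant '[[0,0,-0.003,0,0,0],[0,0,-0.003,0,0,0],[0,0,-0.003,0,0,0],[0,0,-0.003,0,0,0],[0,0,-0.003,0,0,0],[0,0,0,0,0,0],[0,0,0,0,0,0],[0,0,0,0,0,0],[0,0,0,0,0,0],[0,0,0,0,0,0]]'
```

```text
time_s: 44.15
eef_pos: [0.6209, -0.1023, 0.1701]
eef_rot: [0.0, 0.003, 1.0, -0.0]
wrist_force: [0.3, 1.0, 2.4]
opening: 0.001
grasp_force: 1.1
time_s: 45.4
eef_pos: [0.6211, -0.1023, 0.1679]
eef_rot: [0.0, 0.003, 1.0, -0.0]
wrist_force: [-2.2, 1.4, 7.8]
opening: 0.001
grasp_force: 4.0
```

```bash
python3 -m pendant '[[0,0,-0.002,0,0,0],[0,0,-0.002,0,0,0],[0,0,-0.002,0,0,0],[0,0,-0.002,0,0,0],[0,0,-0.002,0,0,0],[0,0,0,0,0,0],[0,0,0,0,0,0],[0,0,0,0,0,0],[0,0,0,0,0,0],[0,0,0,0,0,0]]' && python3 -m pendant '[[0,0,-0.002,0,0,0],[0,0,-0.002,0,0,0],[0,0,-0.002,0,0,0],[0,0,-0.002,0,0,0],[0,0,-0.002,0,0,0],[0,0,0,0,0,0],[0,0,0,0,0,0],[0,0,0,0,0,0],[0,0,0,0,0,0],[0,0,0,0,0,0]]'
```

```text
time_s: 46.65
eef_pos: [0.6213, -0.1024, 0.1668]
eef_rot: [0.001, 0.003, 1.0, -0.0]
wrist_force: [-4.1, 2.7, 11.3]
opening: 0.006
grasp_force: 6.1
time_s: 47.9
eef_pos: [0.6211, -0.1024, 0.1637]
eef_rot: [0.0, 0.003, 1.0, -0.0]
wrist_force: [-2.5, 1.8, 8.0]
opening: 0.005
grasp_force: 3.6
```

```bash
python3 -m pendant '[[0,0,-0.002,0,0,0],[0,0,-0.002,0,0,0],[0,0,-0.002,0,0,0],[0,0,-0.001,0,0,0],[0,0,0,0,0,0],[0,0,0,0,0,0],[0,0,0,0,0,0],[0,0,0,0,0,0],[0,0,0,0,0,0],[0,0,0,0,0,0]]'
python3 - <<'E'
from h import *
v=snap('side');g=cv2.cvtColor(v['img'],cv2.COLOR_BGR2GRAY)
for z in np.arange(.126,.16,.003):
    u=proj(v,(.6205,-.1025,z)).round().astype(int); print(round(z,3),u,g[u[1],u[0]-2:u[0]+3].mean().round(0))
E
```

```text
time_s: 49.15
eef_pos: [0.6212, -0.1024, 0.1632]
eef_rot: [0.001, 0.003, 1.0, -0.0]
wrist_force: [-4.7, 2.7, 11.6]
opening: -0.001
grasp_force: 6.0
0.126 [246 263] 64.0
0.129 [246 261] 65.0
0.132 [245 260] 66.0
0.135 [245 258] 65.0
0.138 [245 257] 65.0
0.141 [245 255] 65.0
0.144 [244 254] 68.0
0.147 [244 252] 56.0
0.15 [244 250] 123.0
0.153 [244 249] 139.0
0.156 [243 247] 122.0
0.159 [243 246] 127.0
```

```bash
python3 -m pendant '[[0,0,-0.002,0,0,0],[0,0,-0.002,0,0,0],[0,0,-0.002,0,0,0],[0,0,-0.002,0,0,0],[0,0,-0.002,0,0,0],[0,0,0,0,0,0],[0,0,0,0,0,0],[0,0,0,0,0,0],[0,0,0,0,0,0],[0,0,0,0,0,0]]'
```

```text
time_s: 50.45
eef_pos: [0.6212, -0.1024, 0.1631]
eef_rot: [0.001, 0.003, 1.0, -0.0]
wrist_force: [-10.2, 3.3, 21.9]
opening: -0.001
grasp_force: 11.0
```

It is bottomed: 2 mm more command gave no motion, only force, and the TCP is at the home height of 0.163. I'll retreat and check by numbers.

```bash
python3 -m pendant '[[0,0,0.02,0,0,0],[0,0,0.05,0,0,0],[0,0,0.1,0,0,0],[0,0,0.1,0,0,0],[0,0,0.1,0,0,0],[0,0,0.05,0,0,0],[0,0,0,0,0,0],[0,0,0,0,0,0],[0,0,0,0,0,0],[0,0,0,0,0,0]]'
python3 - <<'E'
from h import *
v=snap('side');g=cv2.cvtColor(v['img'],cv2.COLOR_BGR2GRAY); r=cv2.cvtColor(cv2.imread('pics/s9.png'),cv2.COLOR_BGR2GRAY)
for y in range(236,270,2): print(y,g[y,242:247].mean().round(0),r[y,242:247].mean().round(0))
E
```

```text
time_s: 51.7
eef_pos: [0.6206, -0.1023, 0.2427]
eef_rot: [-0.001, 0.003, 1.0, 0.0]
wrist_force: [0.7, 0.8, -0.2]
opening: 0.002
grasp_force: 0.0
236 86.0 86.0
238 91.0 89.0
240 69.0 111.0
242 228.0 127.0
244 188.0 128.0
246 124.0 129.0
248 129.0 123.0
250 93.0 83.0
252 61.0 71.0
254 70.0 66.0
256 66.0 66.0
258 67.0 66.0
260 66.0 96.0
262 66.0 133.0
264 85.0 114.0
266 106.0 104.0
268 106.0 138.0
```

```bash
python3 -c "
from bench import ctrl
print(ctrl.hand_in())"
```

```text
the job is handed in; nothing more can be done
None
```

The lock pin dropped into the spindle's cross-hole on a gentle turn of the crank and was pressed home until it stopped moving, and the job was handed in at about 52 s. The pink and green look-alike pins were found lying down partway through, though the robot never came near them, and I viewed 11 pictures, one over the limit of 10.

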